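Free the sprung hub cap of a sample carousel

ROBOT

A 6-joint arm with a two-finger parallel gripper is mounted at the origin on the work surface. World frame = base frame: x ahead of the robot, y to its left, z up, the work surface at z = 0. Lengths are in m, angles in degrees, forces in N, time in s.
With the tool pointing down it reaches from about 0.35 to 0.875 m from the base axis. Payload 4.2 kg.
Tool frame: the origin (TCP) lies between the finger pads, 19 mm behind the fingertips; this is the grasp point; z points along the fingers, y is the line along which they close (so a half turn about z gives the same grasp; the last joint's range is limited). The gripper opens to 87 mm and grips with 3 to 60 N. Pads are 19 mm wide; open, the fingers measure 117 mm over their backs; the gripper's body (75 mm by 190 mm) begins 51 mm behind the grasp point.
Start: joints at [91.937, 22.042, 0.453, 0, -68.411, -14.817], TCP at [0.139, 0.609, 0.241] pointing down, gripper open.
Joint ranges: [-179.83, 179.83], [-69.29, 118.12], [-61.27, 80.66], [-181.25, 117.63], [-171.15, -9.14], [-177.46, 177.46]. Speed limits (degrees/s): [159.86, 159.86, 180, 180, 180, 180].

INTERFACE

Orientations are given as a 3x3 rotation matrix whose columns are the frame's x, y, z axes.
In Python, from station import r gives the robot as it stands.
- The arm moves only by the shell command python3 steer.py FILE, which reads ROWS from the file FILE. ROWS is one flat JSON list of numbers that holds 1 to 8 rows one after another, with no inner brackets; each row has 7 numbers: the opening from 0.0 (shut) to 1.0 (fully open), then dx, dy, dz in m, then a rotation vector rx, ry, rz in degrees; each row is the pose to reach, as a shift and turn from the pose commanded when the command began, along the tool's axes at that moment; what a row does not reach only later rows make up. A row lasts 1/10 s, in which the tool goes at most 0.05 m and 8.59 degrees, less where a joint would pass 70% of its speed; a pose out of reach is approached as far as the arm can. The fingers move at their own pace and stop on an object; the grip force is fixed at half the most. Time passes only in rows, so rows that do not move let the fingers close. It prints the time, the measured TCP pose, the force, the opening and the grip force at its end. Input that does not fit is refused with a message, and nothing moves.
- r.sense(): the state, without advancing time (a new reading comes with each control period).
- r.capture(name): name is "scene" or "top" or "wrist"; returns a dict with "pixels" (480x640x3 uint8, red, green, blue), "z_map" (480x640 float32, m along the optical axis (not along the pixel's ray), 0 where there is no reading), "K" (3x3 intrinsics, pixels), "world_from_camera" (4x4, takes a point from camera to world coordinates). Camera axes: x right, y up, looking along -z (the intrinsics and any distortion apply to the point x, -y, -z); pixel columns grow to the right and rows downward; lengths in m; the calibration is good to about 2 mm. A picture is of the moment at which its call begins.
- r.finish_job(): hands the job in; it is judged then, once.
The state is a dict: "time_s": time; "joints": joint angles; "joint_velocities": joint speeds; "effort": joint torques, N m; "tcp_pos": TCP position; "ee_rot": TCP orientation; "wrist_force": force on the tool from outside, world axes, zero at the start; "moment": the same for the moment, N m; "gripper_width": opening from 0.0 (shut) to 1.0 (fully open); "gripper_force": force on a finger pad.
Only numpy, scipy, OpenCV 4.12 (cv2) and the standard library are available. Lean on these libraries where they do the work, as an engineer would, in place of code of your own. Each camera call takes 0.05 s, during which the arm holds its last target. There are 200 camera calls.

TASK

Free the sample carousel for cleaning: push its sprung hub cap down just far enough to clear the hidden catch, twist it anticlockwise (seen from above) until it lines up with its slots, and lift it off. Then stand the cap upright in its rest, plug in the bore, and let go. Feel your way: never force the cap against its catch or stops, set it down gently, and leave the sample cups and glassware undisturbed.

Things in the scene. Friction and masses are not known exactly. Their poses are not given: they have to be found in the camera images.
- cap: The hub cap, 130 g; origin at the centre of its plug's flat foot, z up. Steel plug 30 mm in diameter, z = 0 to 40 mm; black disc 52 mm in diameter, z = 40 to 46 mm; on it a black upright grip bar, 46 mm long along the cap's x, 16 mm thick along y, up to z = 76 mm. At the start it is locked in the hub, origin 58 mm above the bench, bar 70 degrees (+-2) clockwise of the hub's x, seen from above.
- cap_grip (a point): Point on the cap's axis in the grip bar, 68 mm above the plug's foot and 8 mm below the bar's top: a good TCP height for pinching the bar across its thickness.
- cap_lug (a point): Outer end of one of the cap's two steel lugs, 23 mm from the axis. They stick out of the plug along the cap's +x and -x, the way the bar points, 8 mm wide, z = 10 to 16 mm above the foot. A half turn of the cap makes no difference.
- hub: The sample carousel and its hub, fixed to the bench; origin on the hub's axis at bench level, z up. Aluminium plate 300 mm in diameter, top at z = 56 mm, with 12 holes 36 mm in diameter on a 118 mm radius. The steel hub, 68 mm in diameter, stands in its middle up to z = 80 mm. The catch in it is damaged if the cap loads the hub with more than 32 N in all (spring, stops and ribs together).
- hub_mouth (a point): Centre of the 34 mm hole in the hub's 6 mm thick flange, at its top face, 80 mm above the bench; axes as hub. Under the flange a sprung seat pushes the cap up, so that its lugs lie against the flange's underside, in pockets behind catch ribs that hang from it. The plug has 2 mm of play all round.
- hub_slot (a point): In one of the two 12 mm wide lug slots of the flange, at the hub's +x and -x, 23 mm from the axis, at the top face. With the cap pressed down past the ribs it turns about 70 degrees anticlockwise, until the lugs meet a stop at the slots (within 5 degrees of them); there it comes straight up, or springs up several mm. The ribs lie within the first 40 degrees; after them it need not be pressed.
- hub_spring (a point): On the hub's axis, at the foot of the locked plug, 58 mm above the bench. The ribs reach down 3 to 13 mm, unseen and different each time, but the spring is set with them: whatever the depth, the hand pushes with about 14.7 N when the lugs just clear the ribs, growing by 1 N per mm; 1.5 mm farther down (16.2 N) the plug meets a hard stop. So a push of 15.5 to 18 N is right.
- rest: The rest for the cap, fixed to the bench left (+y) of the carousel: a plain aluminium ring block, 68 mm in diameter, 20 mm high, with an open upright bore 35 mm in diameter; origin under its centre at bench level. Seated, the plug is in the bore and the lugs lie on the top face: cap's origin 10 mm above the bench, turned any way. A knock or load above 30 N is too hard.
- rest_mouth (a point): Centre of the bore at the rest's top face, 20 mm above the bench.
- cup_a: Empty clear sample cup, 44 mm high, 42 mm across its rim, hanging in a hole of the carousel plate, rim 3 mm above the plate; origin under its centre. Leave alone.
- cup_b: As cup_a, in another hole.
- cup_c: As cup_a, in another hole.
- cup_d: As cup_a, in another hole.
- beaker: Glass beaker, 68 mm in diameter, 85 mm high, standing on the bench left of the carousel, where the rest might also stand; origin under its centre. Leave alone.
- jar: White jar, 60 mm in diameter, 75 mm high, to the left; origin under its centre. Leave alone.

How it is judged:
By the outcome, as a careful person would: the job done as asked, in the order asked, and still so for the second after the job is handed in, with the robot touching nothing.
It also fails if it takes over 70 s, if anything falls off the work surface, if the arm or the gripper's body presses on something with over 40 N, if the wrist force passes 120 N, or if a joint passes its speed limit or range.

## Working session

There is one attempt and no reset: what is moved stays moved. The work goes in short steps, Python scripts to look and compute and a shell command to move; the robot and the scene stay as the last step left them, time stands still between calls to the robot, and variables do not carry over. Pictures are saved under pics/ and viewed, at most 10 in all, crops included, and the job is handed in when it is done.

```bash
ls; mkdir -p pics
python3 - <<'E'
from station import r
import cv2,numpy as np,pickle
d={n:r.capture(n) for n in("scene","top")}
pickle.dump(d,open('c0.pkl','wb'))
for n in d:
    cv2.imwrite(f'pics/{n}0.png',d[n]["pixels"][:,:,::-1]); print(n,d[n]["K"].round(1).tolist(),d[n]["world_from_camera"].round(3).tolist())
s=r.sense();print(s)
E
```

```text
pics
station.py
steer.py
scene [[462.5, 0.0, 320.1], [0.0, 462.5, 234.0], [0.0, 0.0, 1.0]] [[-0.545, -0.705, 0.454, 0.897], [0.838, -0.454, 0.302, 0.301], [-0.007, 0.545, 0.838, 0.748], [0.0, 0.0, 0.0, 1.0]]
top [[612.2, 0.0, 322.8], [0.0, 612.2, 233.2], [0.0, 0.0, 1.0]] [[-0.014, 0.987, -0.157, 0.384], [-1.0, -0.013, 0.009, 0.079], [0.007, 0.157, 0.988, 1.129], [0.0, 0.0, 0.0, 1.0]]
{'time_s': 0.1, 'joints': array([ 9.19383440e+01,  2.20855085e+01,  3.87121636e-01, -2.51857227e-02,
       -6.84124060e+01, -1.48157376e+01]), 'joint_velocities': array([-0.00643317, -0.10726052,  0.11962535,  0.1101745 ,  0.08865402,
        0.02065499]), 'effort': array([ 3.41961186e-05, -3.91692638e+01,  1.87936074e+01,  4.23183158e+00,
        1.34759804e-02, -7.13580516e-05]), 'tcp_pos': array([0.13917052, 0.60878245, 0.24027491]), 'ee_rot': array([[ 9.74813075e-01, -2.23023206e-01, -3.43102118e-04],
       [-2.23023448e-01, -9.74811137e-01, -1.94638496e-03],
       [ 9.96292485e-05,  1.97388133e-03, -9.99998047e-01]]), 'wrist_force': array([-0.19554868, -0.62507844,  0.24375071]), 'moment': array([ 0.03271845, -0.02235726,  0.03197869]), 'gripper_force': 0.0, 'gripper_width': 1.000775176032263}
```

View pics/top0.png

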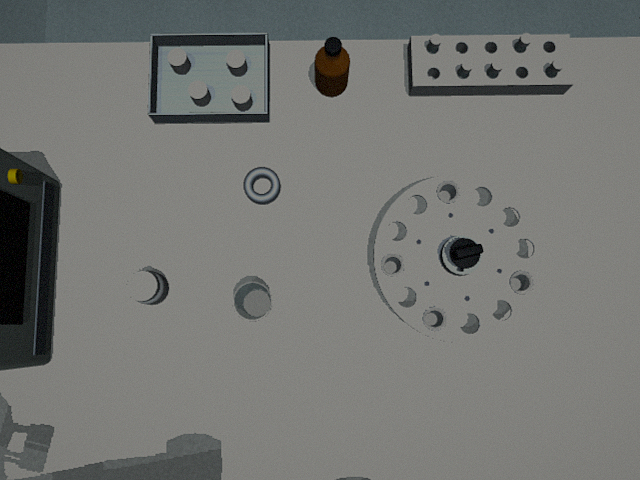

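View pics/scene0.png

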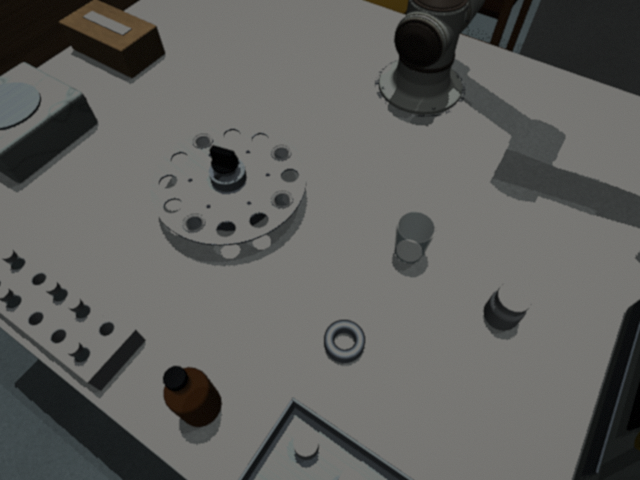

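The top view shows the hub and cap near (460,253), the rest ring at (262,185), the beaker at (253,298) and the jar at (152,286). Cups sit at about (446,191), (392,264), (432,318) and (519,282). The scene view agrees: cap at (224,160), rest at (344,341).

```bash
cat > h.py <<'E'
import numpy as np,cv2
def cloud(d):
    z=d["z_map"];K=d["K"];v,u=np.mgrid[:480,:640]
    P=np.stack([(u-K[0,2])/K[0,0]*z,-(v-K[1,2])/K[1,1]*z,-z],-1)
    T=d["world_from_camera"];W=P@T[:3,:3].T+T[:3,3];W[z<=0]=np.nan;return W
def circ(p):
    A=np.c_[2*p,np.ones(len(p))];s=np.linalg.lstsq(A,(p**2).sum(1),rcond=None)[0];return s[:2],np.sqrt(s[2]+s[:2]@s[:2])
E
python3 - <<'E'
from h import *;import pickle
d=pickle.load(open('c0.pkl','rb'))
for n in d:
    W=cloud(d[n]);X=W.reshape(-1,3);g0=X[np.isfinite(X[:,2])]
    def near(c,rad,z0,z1): 
        m=(np.hypot(X[:,0]-c[0],X[:,1]-c[1])<rad)&(X[:,2]>z0)&(X[:,2]<z1);return X[m]
    print(n,'table z',np.median(g0[(abs(g0[:,2])<.02),2]))
    if n=='top':
        h0=W[253,460,:2]; r0=np.nanmedian(W[175:195,250:275].reshape(-1,3),0)[:2];print(h0,r0,W[285,145],W[295,253])
    pl=near(h0,.17,.048,.064);print('plate',len(pl),np.median(pl[:,2]))
    hull=cv2.convexHull(pl[:,:2].astype(np.float32))[:,0];c,R=circ(hull);print(' rim',c,R); print(' minenc',cv2.minEnclosingCircle(pl[:,:2].astype(np.float32)))
    f=near(c,.045,.074,.086);print('flange',len(f),f.mean(0),cv2.minEnclosingCircle(f[:,:2].astype(np.float32)))
    b=near(c,.04,.122,.145);print('bar',len(b),np.median(b[:,2]),b.mean(0),cv2.minAreaRect((b[:,:2]*1000).astype(np.float32)))
    q=near(r0,.05,.014,.026);print('rest',len(q),q.mean(0),cv2.minEnclosingCircle(q[:,:2].astype(np.float32)))
    # plate holes: those pixels with low z near 118mm
E
```

```text
scene table z 0.00010454364321710319Traceback (most recent call last):
  File "<stdin>", line 10, in <module>
NameError: name 'h0' is not defined. Did you mean: 'g0'?
```

Run:
```python
from h import *;import pickle
d=pickle.load(open('c0.pkl','rb'))
for n in ("top","scene"):
    W=cloud(d[n]);X=W.reshape(-1,3);g0=X[np.isfinite(X[:,2])]
    def near(c,rad,z0,z1): 
        m=(np.hypot(X[:,0]-c[0],X[:,1]-c[1])<rad)&(X[:,2]>z0)&(X[:,2]<z1);return X[m]
    print(n,'table z',np.median(g0[(abs(g0[:,2])<.02),2]))
    if n=='top':
        h0=W[253,460,:2]; r0=np.nanmedian(W[175:195,250:275].reshape(-1,3),0)[:2];print(h0,r0,W[285,145],W[295,253])
    pl=near(h0,.17,.048,.064);print('plate',len(pl),np.median(pl[:,2]))
    hull=cv2.convexHull(pl[:,:2].astype(np.float32))[:,0];c,R=circ(hull);print(' rim',c,R); print(' minenc',cv2.minEnclosingCircle(pl[:,:2].astype(np.float32)))
    f=near(c,.045,.074,.086);print('flange',len(f),f.mean(0),cv2.minEnclosingCircle(f[:,:2].astype(np.float32)))
    b=near(c,.04,.122,.145);print('bar',len(b),np.median(b[:,2]),b.mean(0),cv2.minAreaRect((b[:,:2]*1000).astype(np.float32)))
    q=near(r0,.05,.014,.026);print('rest',len(q),q.mean(0),cv2.minEnclosingCircle(q[:,:2].astype(np.float32)))
```

```text
top table z 0.00017425999889619792
[ 0.50622229 -0.15393832] [0.65684472 0.18272304] [0.46544443 0.37618706 0.07562262] [0.45019397 0.19877443 0.00148703]
plate 17999 0.05620595184386423
 rim [ 0.51028943 -0.16924532] 0.15007582047647416
 minenc ((0.5105067491531372, -0.16925525665283203), 0.15082812309265137)
flange 471 [ 0.5060205  -0.15892524  0.07989952] ((0.5096315741539001, -0.16854779422283173), 0.034546367824077606)
bar 283 0.1337063489913175 [ 0.50932837 -0.16738294  0.13339958] ((509.9334411621094, -168.27244567871094), (16.107791900634766, 46.099021911621094), 12.436407089233398)
rest 786 [0.65302911 0.1827599  0.01986959] ((0.6536768674850464, 0.18292157351970673), 0.03473840281367302)
scene table z 0.00010454364321710319
plate 11847 0.0561182458842463
 rim [ 0.50829533 -0.1687634 ] 0.150422784945888
 minenc ((0.5093140006065369, -0.16932158172130585), 0.15204071998596191)
flange 464 [ 0.51769307 -0.15734514  0.07964241] ((0.5090919733047485, -0.16788333654403687), 0.03476167097687721)
bar 259 0.13304923298383875 [ 0.51098683 -0.16546886  0.13122385] ((509.57257080078125, -167.81907653808594), (17.510684967041016, 47.26403045654297), 12.253656387329102)
rest 1024 [0.65276934 0.18369129 0.01968997] ((0.6516144275665283, 0.18273553252220154), 0.03495228663086891)
```

Both cameras agree with the given sizes: hub (0.5097, −0.1685), bar long axis at 102.4°, rest (0.6527, 0.1829). I'll move above the cap and turn the tool.

```bash
echo '[1,0.24,0.3,0,0,0,0,1,0.24,0.3,0,0,0,0,1,0.24,0.3,0,0,0,0,1,0.24,0.3,0,0,0,0,1,0.24,0.3,0,0,0,0,1,0.24,0.3,0,0,0,0,1,0.24,0.3,0,0,0,0,1,0.24,0.3,0,0,0,0]' > next.json && python3 steer.py next.json
echo '[1,0.27,0.27,0,0,0,0,1,0.27,0.27,0,0,0,0,1,0.27,0.27,0,0,0,0,1,0.27,0.27,0,0,0,0,1,0.27,0.27,0,0,0,0,1,0.27,0.27,0,0,0,0,1,0.27,0.27,0,0,0,0,1,0.27,0.27,0,0,0,0]' > next.json && python3 steer.py next.json
echo '[1,0,0,0,0,0,8,1,0,0,0,0,0,16,1,0,0,0,0,0,24,1,0,0,0,0,0,32,1,0,0,0,0,0,40,1,0,0,0,0,0,48,1,0,0,0,0,0,56,1,0,0,0,0,0,64]' > next.json && python3 steer.py next.json
cat > st.py <<'E'
import sys,numpy as np
from station import r
s=r.sense();R=s["ee_rot"]
print(s["time_s"],s["tcp_pos"].round(4),"yaw_y",np.degrees(np.arctan2(R[1,1],R[0,1])).round(2),"z",R[:,2].round(4),"F",s["wrist_force"].round(2),"M",s["moment"].round(3),"g",s["gripper_width"],s["gripper_force"],"j",s["joints"].round(0))
if len(sys.argv)>3: 
    t=np.array(sys.argv[1:4],float);print("tool delta",(R.T@(t-s["tcp_pos"])).round(4))
E
python3 st.py 0.5098 -0.1682 0.126
```

```text
time_s: 0.9
tcp_pos: [0.3065, 0.2603, 0.2411]
ee_rot: [[0.975, -0.224, -0.001], [-0.224, -0.975, -0.001], [-0.0, 0.001, -1.0]]
wrist_force: [0.5, 0.2, 0.3]
gripper_width: 1.004
gripper_force: 0.0
time_s: 1.7
tcp_pos: [0.5103, -0.0629, 0.2407]
ee_rot: [[0.974, -0.225, -0.001], [-0.225, -0.974, -0.0], [-0.001, 0.0, -1.0]]
wrist_force: [-0.6, -0.0, -0.3]
gripper_width: 1.002
gripper_force: 0.0
time_s: 2.5
tcp_pos: [0.5091, -0.0601, 0.2408]
ee_rot: [[0.221, -0.975, -0.001], [-0.975, -0.221, 0.0], [-0.0, 0.001, -1.0]]
wrist_force: [-0.1, -0.5, 0.6]
gripper_width: 0.999
gripper_force: 0.0
2.5 [ 0.5091 -0.0601  0.2408] yaw_y -167.22 z [-1.e-03  1.e-04 -1.e+00] F [-0.1  -0.52  0.57] M [ 0.124 -0.016 -0.046] g 0.9994612055370079 0.0 j [ 11.  11. -15.  -0. -64.   1.]
tool delta [0.1056 0.0231 0.1148]
```

```bash
echo '[1,0.05,0.01,0,0,0,0,1,0.1056,0.023,0,0,0,-0.4,1,0.1056,0.023,0.03,0,0,-0.4,1,0.1056,0.023,0.03,0,0,-0.4,1,0.1056,0.023,0.03,0,0,-0.4]' > next.json && python3 steer.py next.json >/dev/null
python3 - <<'E'
from h import *;from station import r
d=r.capture("wrist");cv2.imwrite('pics/w1.png',d["pixels"][:,:,::-1])
X=cloud(d).reshape(-1,3);c=np.array([.5098,-.1682])
def near(rad,z0,z1): return X[(np.hypot(*(X[:,:2]-c).T)<rad)&(X[:,2]>z0)&(X[:,2]<z1)]
b=near(.04,.125,.145);print(len(b),np.median(b[:,2]),cv2.minAreaRect((b[:,:2]*1000).astype(np.float32)))
f=near(.045,.074,.086);print(len(f),cv2.minEnclosingCircle(f[:,:2].astype(np.float32)))
k=near(.04,.1,.108);print(len(k),np.median(k[:,2]) if len(k) else 0,cv2.minEnclosingCircle(k[:,:2].astype(np.float32)))
E
python3 st.py 0.5098 -0.1682 0.126
```

```text
1792 0.13329221190297205 ((509.47442626953125, -168.22012329101562), (16.009029388427734, 45.65229797363281), 12.586349487304688)
2053 ((0.5094153881072998, -0.16780298948287964), 0.03440810367465019)
2474 0.1034839909417758 ((0.5094596147537231, -0.16794352233409882), 0.025910066440701485)
3.05 [ 0.5113 -0.1677  0.2118] yaw_y -166.43 z [ 2.e-04 -5.e-04 -1.e+00] F [ 0.53 -0.01  0.13] M [ 0.124 -0.11   0.025] g 0.99967610643988 0.0 j [ -1.  15. -14.   0. -61.  14.]
tool delta [0.0001 0.0016 0.0858]
```

View pics/w1.png

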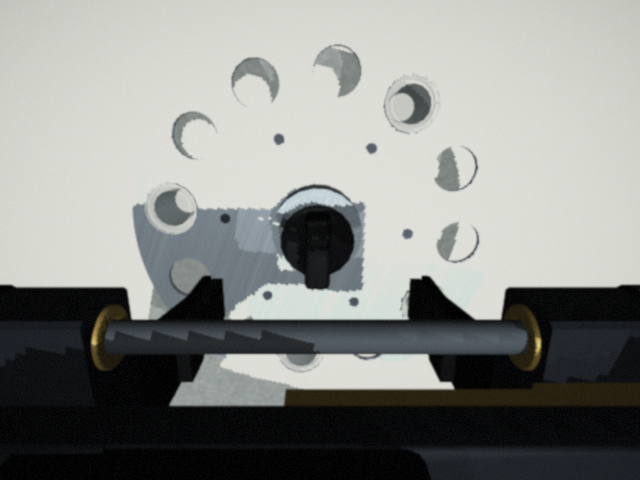

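The wrist view shows the cap at (318,240) with the bar across the finger line and free space either side. Its measurement gives hub and cap at (0.5095, −0.168). Descending with small corrections, then settling.

```bash
echo '[1,0,0.0018,0.04,0,0,1,1,0,0.0018,0.06,0,0,1,1,0,0.0018,0.075,0,0,1,1,0,0.0018,0.085,0,0,1,1,0,0.0018,0.085,0,0,1,1,0,0.0018,0.085,0,0,1,1,0,0.0018,0.085,0,0,1]' > next.json && python3 steer.py next.json >/dev/null; python3 st.py 0.5095 -0.168 0.1262
```

```text
3.75 [ 0.5102 -0.1684  0.1276] yaw_y -167.44 z [ 2.6e-03 -3.0e-04 -1.0e+00] F [-0.21 -0.58  1.22] M [ 0.084 -0.027 -0.047] g 1.0013902182078427 0.0 j [ -1.  20. -21.   0. -49.  14.]
tool delta [-0.0005  0.0006  0.0014]
```

```bash
echo '[1,-0.0003,0.0006,0.001,0,0,0,0,-0.0003,0.0006,0.001,0,0,0,0,-0.0003,0.0006,0.001,0,0,0,0,-0.0003,0.0006,0.001,0,0,0,0,-0.0003,0.0006,0.001,0,0,0,0,-0.0003,0.0006,0.001,0,0,0,0,-0.0003,0.0006,0.001,0,0,0,0,-0.0003,0.0006,0.001,0,0,0]' > next.json && python3 steer.py next.json ; echo '[0,0,0,0,0,0,0,0,0,0,0,0,0,0,0,0,0,0,0,0,0]' > next.json && python3 steer.py next.json >/dev/null; python3 st.py
```

```text
time_s: 4.55
tcp_pos: [0.5085, -0.1684, 0.1252]
ee_rot: [[0.217, -0.976, -0.0], [-0.976, -0.217, 0.0], [-0.0, 0.0, -1.0]]
wrist_force: [-0.3, -0.2, -0.1]
gripper_width: 0.449
gripper_force: 0.0
4.85 [ 0.5091 -0.1683  0.1253] yaw_y -167.47 z [ 1.4e-03  1.0e-04 -1.0e+00] F [ 1.08  1.3  -1.78] M [ 0.293 -0.126 -0.011] g 0.18262339027835092 29.922341174678877 j [ -1.  20. -21.  -0. -49.  13.]
```

```bash
echo '[0,0,0,0.001,0,0,0,0,0,0,0.001,0,0,0,0,0,0,0.002,0,0,0,0,0,0,0.002,0,0,0,0,0,0,0.002,0,0,0]' > next.json && python3 steer.py next.json >/dev/null; python3 st.py;  echo '[0,0,0,0.0005,0,0,0,0,0,0,0.001,0,0,0,0,0,0,0.001,0,0,0,0,0,0,0.001,0,0,0]' > next.json && python3 steer.py next.json >/dev/null; python3 st.py
```

```text
5.35 [ 0.5093 -0.1684  0.125 ] yaw_y -167.43 z [ 1.8e-03 -6.0e-04 -1.0e+00] F [-2.42  1.86  9.2 ] M [0.761 0.599 0.005] g 0.18024728171166007 29.937002052320167 j [ -1.  20. -21.   0. -49.  13.]
5.75 [ 0.5093 -0.1684  0.1242] yaw_y -167.43 z [ 1.9e-03 -7.0e-04 -1.0e+00] F [-2.15  1.6   8.84] M [0.784 0.686 0.039] g 0.17970020503129303 29.93833247339353 j [ -1.  20. -21.   0. -48.  13.]
```

```bash
for i in 1 2 ; do echo '[0,0,0,0.0005,0,0,0,0,0,0,0.001,0,0,0,0,0,0,0.001,0,0,0,0,0,0,0.001,0,0,0]' > next.json && python3 steer.py next.json >/dev/null; python3 st.py; done
```

```text
6.15 [ 0.5093 -0.1684  0.1233] yaw_y -167.43 z [ 2.e-03 -7.e-04 -1.e+00] F [-1.47  2.62 10.9 ] M [0.789 0.722 0.001] g 0.1824905155245394 29.940188642358407 j [ -1.  20. -21.   0. -48.  13.]
6.55 [ 0.5093 -0.1684  0.1225] yaw_y -167.42 z [ 2.e-03 -8.e-04 -1.e+00] F [-1.48  2.32 12.16] M [ 0.88   0.864 -0.007] g 0.175511496045856 29.941649405518547 j [ -1.  20. -21.   0. -48.  13.]
```

```bash
for i in 1 2 3; do echo '[0,0,0,0.0005,0,0,0,0,0,0,0.001,0,0,0,0,0,0,0.001,0,0,0]' > next.json && python3 steer.py next.json >/dev/null; python3 st.py|cut -c1-130; done
```

```text
6.85 [ 0.5093 -0.1685  0.1216] yaw_y -167.42 z [ 2.e-03 -9.e-04 -1.e+00] F [-3.27  2.42 11.49] M [0.914 0.911 0.013] g 0.181460750
7.15 [ 0.5093 -0.1685  0.1207] yaw_y -167.41 z [ 2.e-03 -9.e-04 -1.e+00] F [-1.43  1.89 13.03] M [ 0.959  1.044 -0.009] g 0.179571
7.45 [ 0.5094 -0.1685  0.1199] yaw_y -167.41 z [ 0.0022 -0.001  -1.    ] F [-2.8   2.28 13.71] M [1.019 1.063 0.055] g 0.182785010
```

```bash
for i in 1 2 3; do echo '[0,0,0,0.0005,0,0,0,0,0,0,0.0008,0,0,0,0,0,0,0.0008,0,0,0]' > next.json && python3 steer.py next.json >/dev/null; python3 st.py|cut -c1-130;echo '[0,0,0,0,0,0,0]' > next.json && python3 steer.py next.json >/dev/null; python3 st.py|cut -c1-130; done
```

```text
7.75 [ 0.5094 -0.1685  0.1193] yaw_y -167.4 z [ 0.0023 -0.001  -1.    ] F [-2.94  2.94 13.98] M [ 1.032  1.114 -0.01 ] g 0.1865152
7.85 [ 0.5094 -0.1685  0.1193] yaw_y -167.41 z [ 0.0024 -0.0011 -1.    ] F [-3.72  3.05 14.11] M [1.051 1.163 0.032] g 0.180908912
8.15 [ 0.5094 -0.1685  0.1186] yaw_y -167.4 z [ 0.0023 -0.0011 -1.    ] F [-2.45  2.96 14.81] M [ 1.102  1.224 -0.029] g 0.1846029
8.25 [ 0.5094 -0.1685  0.1186] yaw_y -167.4 z [ 0.0024 -0.0011 -1.    ] F [-2.87  3.44 14.83] M [1.061 1.231 0.031] g 0.1820834288
8.55 [ 0.5094 -0.1685  0.1179] yaw_y -167.4 z [ 0.0024 -0.0011 -1.    ] F [-3.69  3.27 14.86] M [1.093 1.293 0.002] g 0.1866046441
8.65 [ 0.5094 -0.1685  0.1179] yaw_y -167.4 z [ 0.0024 -0.0011 -1.    ] F [-3.24  2.93 15.94] M [ 1.116  1.284 -0.026] g 0.1817867
```

```bash
for i in 1 2; do echo '[0,0,0,0.0003,0,0,0,0,0,0,0.0005,0,0,0,0,0,0,0.0005,0,0,0]' > next.json && python3 steer.py next.json >/dev/null; python3 st.py|cut -c1-130;echo '[0,0,0,0,0,0,0]' > next.json && python3 steer.py next.json >/dev/null; python3 st.py|cut -c1-130; done
```

```text
8.95 [ 0.5095 -0.1685  0.1178] yaw_y -167.39 z [ 0.0026 -0.0013 -1.    ] F [-5.11  3.82 16.54] M [1.258 1.551 0.023] g 0.179018627
9.05 [ 0.5095 -0.1685  0.1178] yaw_y -167.39 z [ 0.0026 -0.0013 -1.    ] F [-3.57  3.   16.95] M [1.269 1.489 0.041] g 0.182363308
9.35 [ 0.5096 -0.1685  0.1178] yaw_y -167.38 z [ 0.0028 -0.0014 -1.    ] F [-4.06  4.24 19.8 ] M [ 1.348  1.688 -0.004] g 0.182082
9.45 [ 0.5096 -0.1685  0.1178] yaw_y -167.38 z [ 0.0029 -0.0014 -1.    ] F [-5.11  4.36 19.57] M [1.345 1.669 0.028] g 0.180814929
```

Hard stop found at TCP z ≈ 0.1178 (rib depth about 7 mm). Backing off to about 16.5 N, then starting a slow twist.

```bash
echo '[0,0,0,-0.0006,0,0,0,0,0,0,-0.0006,0,0,0]' > next.json && python3 steer.py next.json >/dev/null; python3 st.py|cut -c1-130; echo '[0,0,0,0,0,0,-2,0,0,0,0,0,0,-4,0,0,0,0,0,0,-4]' > next.json && python3 steer.py next.json >/dev/null; python3 st.py|cut -c1-130
```

```text
9.65 [ 0.5096 -0.1685  0.1178] yaw_y -167.39 z [ 0.0029 -0.0013 -1.    ] F [-4.07  2.76 16.81] M [1.191 1.377 0.043] g 0.179257027
9.95 [ 0.5098 -0.1687  0.1178] yaw_y -163.36 z [ 0.0034 -0.0015 -1.    ] F [-3.56  2.69 16.68] M [0.881 1.182 0.013] g 0.179496203
```

```bash
echo '[0,0,0,0,0,0,-3,0,0,0,0,0,0,-6,0,0,0,0,0,0,-6]' > next.json && python3 steer.py next.json >/dev/null; python3 st.py|cut -c1-130; echo '[0,0,0,0,0,0,-3,0,0,0,0,0,0,-6,0,0,0,0,0,0,-6]' > next.json && python3 steer.py next.json >/dev/null; python3 st.py|cut -c1-130
```

```text
10.25 [ 0.5102 -0.1689  0.1179] yaw_y -157.34 z [ 0.0041 -0.0019 -1.    ] F [-2.75  1.11 15.6 ] M [0.617 1.009 0.011] g 0.18340631
10.55 [ 0.5105 -0.169   0.118 ] yaw_y -151.33 z [ 0.0049 -0.002  -1.    ] F [-1.7   1.17 15.7 ] M [0.548 0.826 0.003] g 0.17835469
```

```bash
echo '[0,-0.0002,0.0001,0.0002,0,0,-3,0,-0.0004,0.0003,0.0004,0,0,-6,0,-0.0004,0.0003,0.0004,0,0,-6]' > next.json && python3 steer.py next.json >/dev/null; python3 st.py|cut -c1-130; echo '[0,-0.0002,0,0,0,0,-3,0,-0.0004,0.0002,0.0002,0,0,-6,0,-0.0004,0.0002,0.0002,0,0,-6]' > next.json && python3 steer.py next.json >/dev/null; python3 st.py|cut -c1-130
```

```text
10.85 [ 0.5107 -0.1689  0.1179] yaw_y -145.32 z [ 0.0064 -0.0024 -1.    ] F [-1.94  0.27 15.37] M [ 0.258  0.591 -0.032] g 0.18397
11.15 [ 0.5108 -0.1687  0.1179] yaw_y -139.3 z [ 0.0075 -0.0026 -1.    ] F [-8.400e-01 -1.000e-02  1.555e+01] M [ 0.187  0.382 -0.
```

```bash
echo '[0,-0.0002,0,0.0001,0,0,-3,0,-0.0004,0.0002,0.0002,-0.1,-0.2,-6,0,-0.0004,0.0002,0.0002,-0.1,-0.2,-6]' > next.json && python3 steer.py next.json >/dev/null; python3 st.py|cut -c1-140; echo '[0,-0.0002,0,0,0,0,-3,0,-0.0004,0.0002,0.0002,-0.1,-0.2,-6,0,-0.0004,0.0002,0.0002,-0.1,-0.2,-6]' > next.json && python3 steer.py next.json >/dev/null; python3 st.py|cut -c1-140;  echo '[0,0,0,0,0,0,-3,0,0,0,0.0001,-0.1,-0.2,-6,0,0,0,0.0001,-0.1,-0.2,-6]' > next.json && python3 steer.py next.json >/dev/null; python3 st.py|cut -c1-140
```

```text
11.45 [ 0.5109 -0.1687  0.1179] yaw_y -133.3 z [ 0.0051 -0.0014 -1.    ] F [-0.58  0.12 14.96] M [ 0.083  0.213 -0.017] g 0.1771052239598981
11.75 [ 0.511  -0.1686  0.1179] yaw_y -127.29 z [ 2.5e-03 -7.0e-04 -1.0e+00] F [-0.15 -0.05 16.55] M [ 0.04  -0.    -0.002] g 0.179959419366
12.05 [ 0.5111 -0.1685  0.1178] yaw_y -121.29 z [-1.1e-03 -1.0e-04 -1.0e+00] F [ 0.07  0.51 15.24] M [ 0.087 -0.06  -0.051] g 0.181514456474
```

```bash
echo '[0,-0.0004,0.0001,-0.001,0,0,-3,0,-0.0008,0.0003,-0.002,0,0,-6,0,-0.0012,0.0004,-0.002,0,0,-9,0,-0.0012,0.0004,-0.002,0,0,-12,0,-0.0012,0.0004,-0.002,0,0,-12]' > next.json && python3 steer.py next.json >/dev/null; python3 st.py|cut -c1-140; echo '[0,0,0,0,0,0,-2,0,0,0,0,0,0,-4,0,0,0,0,0,0,-4]' > next.json && python3 steer.py next.json >/dev/null; python3 st.py|cut -c1-140
```

```text
12.55 [ 0.5104 -0.1683  0.1197] yaw_y -109.29 z [ 2.e-04 -2.e-04 -1.e+00] F [ 1.72 -0.25 14.17] M [-0.066 -0.478 -0.021] g 0.180763835207736
12.85 [ 0.5102 -0.1682  0.1197] yaw_y -105.31 z [-1.e-04 -1.e-04 -1.e+00] F [ 0.5   0.   14.29] M [ 0.007 -0.402 -0.066] g 0.182144466087942
```

```bash
for i in 1 2 3; do echo '[0,0,0,0,0,0,-1,0,0,0,0,0,0,-2,0,0,0,0,0,0,-2]' > next.json && python3 steer.py next.json >/dev/null; python3 st.py|cut -c1-140;done
```

```text
13.15 [ 0.5101 -0.1682  0.1196] yaw_y -103.33 z [-3.e-04 -1.e-04 -1.e+00] F [ 1.28  0.39 13.41] M [-0.051 -0.325 -0.036] g 0.182476123586863
13.45 [ 0.5101 -0.1682  0.1196] yaw_y -101.34 z [-5.e-04 -1.e-04 -1.e+00] F [ 0.98  0.24 14.35] M [-0.023 -0.336 -0.042] g 0.181648362159989
13.75 [ 0.51   -0.1682  0.1196] yaw_y -99.33 z [-6.e-04 -1.e-04 -1.e+00] F [ 0.84  1.15 13.83] M [-0.049 -0.3   -0.032] g 0.1811348698297402
```

```bash
for i in 1 2 3; do echo '[0,0,0,0,0,0,-0.5,0,0,0,0,0,0,-1,0,0,0,0,0,0,-1]' > next.json && python3 steer.py next.json >/dev/null; python3 st.py|cut -c1-140;done
```

```text
14.05 [ 0.51   -0.1682  0.1196] yaw_y -98.34 z [-6.e-04 -0.e+00 -1.e+00] F [ 1.43 -0.87 13.22] M [-0.117 -0.309 -0.084] g 0.1810771615857624
14.35 [ 0.51   -0.1682  0.1196] yaw_y -97.34 z [-7.e-04 -0.e+00 -1.e+00] F [ 0.11  0.37 14.25] M [-0.015 -0.258  0.004] g 0.1818152689484553
14.65 [ 0.51   -0.1682  0.1196] yaw_y -96.35 z [-7.e-04 -0.e+00 -1.e+00] F [ 0.6   0.57 14.8 ] M [-0.029 -0.279 -0.119] g 0.1778311556322583
```

```bash
echo '[0,0,0,0,0,0,-0.5,0,0,0,0,0,0,-1,0,0,0,0,0,0,-1]' > next.json && python3 steer.py next.json >/dev/null; python3 st.py|cut -c1-140; echo '[0,0,0,0,0,0,0,0,0,0,0,0,0,0]' > next.json && python3 steer.py next.json >/dev/null; python3 st.py|cut -c1-140;echo '[0,0,0,-0.001,0,0,0,0,0,0,-0.003,0,0,0,0,0,0,-0.004,0,0,0,0,0,0,-0.004,0,0,0]' > next.json && python3 steer.py next.json >/dev/null; python3 st.py|cut -c1-140
```

```text
14.95 [ 0.51   -0.1684  0.1196] yaw_y -95.38 z [-7.e-04 -2.e-04 -1.e+00] F [ 0.18 -1.25 14.01] M [-0.271 -0.311 -0.181] g 0.1803881386296028
15.15 [ 0.51   -0.1684  0.1196] yaw_y -95.39 z [-6.e-04 -2.e-04 -1.e+00] F [ 0.46 -1.33 13.14] M [-0.278 -0.306 -0.213] g 0.1795860830199742
15.55 [ 0.5098 -0.1684  0.1227] yaw_y -95.41 z [-1.1e-03  1.0e-04 -1.0e+00] F [ 1.31 -1.05  9.45] M [-0.474 -0.75  -0.17 ] g 0.1753882802783
```

The stop is felt at about 71.5° (Mz −0.2). Backing off 1°, then lifting gently.

```bash
echo '[0,0,0,0,0,0,1,0,0,0,-0.001,0,0,1,0,0,0,-0.002,0,0,1,0,0,0,-0.002,0,0,1]' > next.json && python3 steer.py next.json >/dev/null; python3 st.py|cut -c1-140; echo '[0,0,0,-0.001,0,0,0,0,0,0,-0.002,0,0,0,0,0,0,-0.002,0,0,0]' > next.json && python3 steer.py next.json >/dev/null; python3 st.py|cut -c1-140;echo '[0,0,0,-0.001,0,0,0,0,0,0,-0.002,0,0,0,0,0,0,-0.002,0,0,0]' > next.json && python3 steer.py next.json >/dev/null; python3 st.py|cut -c1-140
```

```text
15.95 [ 0.5098 -0.1683  0.1247] yaw_y -96.36 z [-1.3e-03  1.0e-04 -1.0e+00] F [ 1.52 -0.89  8.84] M [-0.326 -0.763  0.027] g 0.1808804932407
16.25 [ 0.5098 -0.1683  0.1264] yaw_y -96.37 z [-1.4e-03  2.0e-04 -1.0e+00] F [ 1.87 -1.78  7.4 ] M [-0.504 -0.911  0.002] g 0.1868911245051
16.55 [ 0.5097 -0.1683  0.1281] yaw_y -96.38 z [-1.6e-03  4.0e-04 -1.0e+00] F [ 3.89 -1.97  5.88] M [-0.586 -1.063  0.01 ] g 0.1782403350135
```

```bash
for i in 1 2 3; do echo '[0,0.0002,0.0001,-0.001,0,0,0,0,0.0005,0.0002,-0.002,0,0,0,0,0.0005,0.0002,-0.002,0,0,0]' > next.json && python3 steer.py next.json >/dev/null; python3 st.py|cut -c1-140; done
```

```text
16.85 [ 0.5084 -0.168   0.1287] yaw_y -96.44 z [-0.0061  0.0018 -1.    ] F [ 3.99 -1.51  5.06] M [-0.605 -1.476 -0.018] g 0.1809482640429528
17.15 [ 0.5075 -0.168   0.1296] yaw_y -96.47 z [-0.0097  0.0026 -0.9999] F [ 4.47 -0.67  3.92] M [-0.432 -1.66  -0.017] g 0.1795882656636853
17.45 [ 0.5074 -0.1681  0.1309] yaw_y -96.49 z [-0.0113  0.0031 -0.9999] F [ 4.89 -1.33  3.28] M [-0.431 -1.684  0.014] g 0.1809446151354848
```

```bash
echo '[0,0.0007,0,0,0,0.2,0,0,0.0014,0,0,-0.1,0.4,0,0,0.002,0,0,-0.1,0.6,0,0,0.002,0,0,-0.1,0.6,0]' > next.json && python3 steer.py next.json >/dev/null; python3 st.py;  echo '[0,0,0,0,0,0,0,0,0,0,0,0,0,0]' > next.json && python3 steer.py next.json >/dev/null; python3 st.py
```

```text
17.85 [ 0.5074 -0.1681  0.1306] yaw_y -96.51 z [-5.3e-03  7.0e-04 -1.0e+00] F [0.1  1.05 3.58] M [ 0.45  -0.061  0.008] g 0.18055555319537397 29.993855003267527 j [ -1.  20. -21.  -0. -50.  84.]
18.05 [ 0.5075 -0.1681  0.1306] yaw_y -96.51 z [-5.3e-03  7.0e-04 -1.0e+00] F [-1.16  2.02  3.13] M [ 0.744  0.474 -0.009] g 0.18379195538239046 29.995831445557997 j [ -1.  20. -21.  -0. -50.  84.]
```

```bash
for i in 1 2 3; do echo '[0,0,0,-0.001,0,0,0,0,0,0,-0.002,0,0,0,0,0,0,-0.002,0,0,0]' > next.json && python3 steer.py next.json >/dev/null; python3 st.py|cut -c1-140; done
```

```text
18.35 [ 0.5087 -0.1686  0.133 ] yaw_y -96.49 z [-2.5e-03 -2.0e-04 -1.0e+00] F [-0.87 -0.23  0.82] M [0.016 0.361 0.004] g 0.1818809255966642
18.65 [ 0.5095 -0.1685  0.1353] yaw_y -96.48 z [-6.e-04 -2.e-04 -1.e+00] F [ 0.43  0.14 -1.6 ] M [0.004 0.017 0.001] g 0.1841684875786803 29
18.95 [ 0.5094 -0.1684  0.1375] yaw_y -96.48 z [-7.e-04 -2.e-04 -1.e+00] F [ 0.35 -0.12 -1.46] M [ 0.054 -0.03   0.036] g 0.1778238354312635
```

Free now: only the cap's weight (−1.5 N) is felt, and it is centred. Lifting clear.

```bash
echo '[0,0,0,-0.004,0,0,0,0,0,0,-0.008,0,0,0,0,0,0,-0.012,0,0,0,0,0,0,-0.016,0,0,0,0,0,0,-0.016,0,0,0]' > next.json && python3 steer.py next.json >/dev/null; python3 st.py|cut -c1-140; echo '[0,0,0,-0.01,0,0,0,0,0,0,-0.03,0,0,0,0,0,0,-0.05,0,0,0,0,0,0,-0.06,0,0,0,0,0,0,-0.06,0,0,0]' > next.json && python3 steer.py next.json >/dev/null; python3 st.py 0.6527 0.1829 0.215
```

```text
19.45 [ 0.5098 -0.1685  0.1542] yaw_y -96.47 z [ 7.e-04 -3.e-04 -1.e+00] F [ 0.14 -0.06 -1.09] M [-0.028 -0.014  0.074] g 0.1886425436811705
19.95 [ 0.5102 -0.1685  0.2151] yaw_y -96.47 z [ 2.8e-03 -4.0e-04 -1.0e+00] F [ 0.75 -1.04 -1.97] M [ 0.037  0.011 -0.017] g 0.18523520273751296 29.991588802076876 j [ -1.  15. -14.   0. -61.  84.]
tool delta [ 0.1019 -0.3652  0.0004]
```

```bash
echo '[0,0.01,-0.03,0,0,0,0,0,0.02,-0.07,0,0,0,0,0,0.03,-0.11,0,0,0,0,0,0.04,-0.15,0,0,0,0,0,0.05,-0.19,0,0,0,0,0,0.06,-0.23,0,0,0,0,0,0.07,-0.27,0,0,0,0,0,0.08,-0.3,0,0,0,0]' > next.json && python3 steer.py next.json >/dev/null;  echo '[0,0.012,-0.03,0,0,0,0,0,0.018,-0.05,0,0,0,0,0,0.022,-0.065,0,0,0,0,0,0.022,-0.065,0,0,0,0,0,0.022,-0.065,0,0,0,0]' > next.json && python3 steer.py next.json >/dev/null; python3 st.py 0.6527 0.1829 0.1
python3 - <<'E'
from h import *;from station import r
for n in("wrist","top"):
    d=r.capture(n);cv2.imwrite(f'pics/{n}2.png',d["pixels"][:,:,::-1])
    X=cloud(d).reshape(-1,3);c=np.array([.6527,.1829])
    q=X[(np.hypot(*(X[:,:2]-c).T)<.05)&(X[:,2]>.013)&(X[:,2]<.027)];print(n,len(q))
    if len(q)>20:
        h=cv2.convexHull(q[:,:2].astype(np.float32))[:,0];print(np.median(q[:,2]),cv2.minEnclosingCircle(q[:,:2].astype(np.float32)),circ(h))
E
```

```text
21.25 [0.6513 0.1823 0.2122] yaw_y -96.48 z [-0.003 -0.001 -1.   ] F [-0.63 -0.34 -1.33] M [-0.034 -0.103 -0.031] g 0.18187424880549477 29.991491558030248 j [ 29.  28.   6.  -0. -68.  54.]
tool delta [ 0.0016 -0.0009  0.1122]
wrist 2814
0.019392511013597458 ((0.6527704000473022, 0.1848132312297821), 0.034220870584249496) (array([0.65293603, 0.1846419 ]), np.float64(0.03385570819578454))
top 639
0.019943712422807014 ((0.6529957056045532, 0.18251875042915344), 0.03463186323642731) (array([0.65221117, 0.18256796]), np.float64(0.03341485652685892))
```

View pics/wrist2.png

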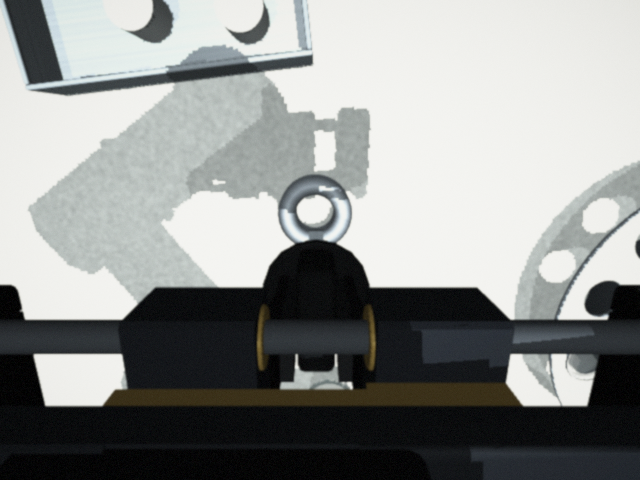

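The wrist view shows the rest ring at (315,210), with the held cap in front at (317,300). Lowering to about 12 mm above the rest, then comparing cap and rest in the same image.

```bash
echo '[0,0.0013,-0.0011,0.03,0.08,0.16,0,0,0.0013,-0.0011,0.06,0.08,0.16,0,0,0.0013,-0.0011,0.085,0.08,0.16,0,0,0.0013,-0.0011,0.1,0.08,0.16,0,0,0.0013,-0.0011,0.11,0.08,0.16,0,0,0.0013,-0.0011,0.11,0.08,0.16,0,0,0.0013,-0.0011,0.11,0.08,0.16,0]' > next.json && python3 steer.py next.json >/dev/null; python3 st.py 0.6527 0.1832 0.1
python3 - <<'E'
from h import *;from station import r
for n in("wrist","scene"):
    d=r.capture(n);I=d["pixels"][:,:,::-1]
    cv2.imwrite(f'pics/{n}3.png',I if n=="wrist" else cv2.resize(I[240:420,240:440],None,fx=3,fy=3))
    X=cloud(d).reshape(-1,3);c=np.array([.6527,.1829])
    for z0,z1 in((.013,.027),(.068,.0795),(.03,.066)):
        q=X[(np.hypot(*(X[:,:2]-c).T)<.04)&(X[:,2]>z0)&(X[:,2]<z1)];print(n,z0,len(q))
        if len(q)>20: print(np.median(q[:,2]),q.min(0),q.max(0),circ(cv2.convexHull(q[:,:2].astype(np.float32))[:,0]),cv2.minEnclosingCircle(q[:,:2].astype(np.float32)))
E
```

```text
22.05 [0.654  0.1838 0.1044] yaw_y -96.47 z [ 0.0039  0.0015 -1.    ] F [-0.65  0.42 -0.95] M [-0.058  0.007 -0.003] g 0.1810947336123797 29.991565954405814 j [ 29.  34.  -1.   0. -55.  54.]
tool delta [-0.0012  0.0007  0.0043]
wrist 0.013 3493
0.01943121917805074 [0.6368906  0.15050321 0.01301088] [0.68688876 0.21850055 0.02144585] (array([0.65287539, 0.1845016 ]), np.float64(0.03395500207687708)) ((0.6528379321098328, 0.1843610256910324), 0.034205112606287)
wrist 0.068 69
0.07879398240112453 [0.66534344 0.16191244 0.07746164] [0.68011431 0.2056078  0.07949948] (array([0.65445658, 0.18519104]), np.float64(0.025702736161812668)) ((0.6678045988082886, 0.1837601214647293), 0.022085869684815407)
wrist 0.03 177
0.05232876519444937 [0.66721222 0.17765536 0.03719643] [0.67783377 0.19038559 0.05437535] (array([0.67124044, 0.1834095 ]), np.float64(0.007026676721033406)) ((0.6713341474533081, 0.18367163836956024), 0.007392842322587967)
scene 0.013 605
0.0197117825868659 [0.63735911 0.14935472 0.0130364 ] [0.68604827 0.21697057 0.02385094] (array([0.6534857 , 0.18316037]), np.float64(0.0329061839229682)) ((0.6522941589355469, 0.1831004023551941), 0.03416113927960396)
scene 0.068 3
scene 0.03 51
0.04896119343782068 [0.65805422 0.1783102  0.03720413] [0.67672582 0.19817185 0.05552284] (array([0.66490506, 0.1859091 ]), np.float64(0.012226879690236088)) ((0.6670971512794495, 0.18870404362678528), 0.013192504644393921)
```

View pics/scene3.png

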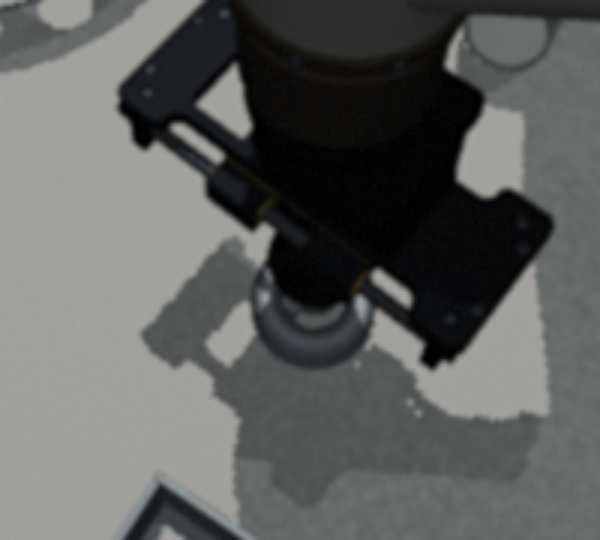

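The scene crop shows the cap hanging over the rest ring at (312,310), slightly off centre. The wrist measurement, in which camera bias cancels, gives the cap +1.6 mm in x and +0.7 mm in y from the rest.

```bash
echo '[0,-0.0012,0.0009,0,0,0,0,0,-0.0012,0.0009,0,0,0,0,0,-0.0012,0.0009,0,0,0,0]' > next.json && python3 steer.py next.json >/dev/null; python3 st.py 0.6525 0.183 0.1
```

```text
22.45 [0.652  0.183  0.1036] yaw_y -96.47 z [ 0.0025  0.0013 -1.    ] F [-0.61 -0.26 -1.22] M [-0.047  0.005  0.031] g 0.17776307365728924 29.991685438435525 j [ 29.  33.  -1.   0. -55.  54.]
tool delta [ 0.0005 -0.      0.0036]
```

```bash
echo '[0,0.0003,0,0.005,-0.1,-0.15,0,0,0.0003,0,0.01,-0.1,-0.15,0,0,0.0003,0,0.013,-0.1,-0.15,0,0,0.0003,0,0.013,-0.1,-0.15,0]' > next.json && python3 steer.py next.json >/dev/null; python3 st.py 0.6525 0.183 0.077|cut -c1-140; for i in 1 2; do echo '[0,0,0,0.001,0,0,0,0,0,0,0.002,0,0,0,0,0,0,0.003,0,0,0,0,0,0,0.003,0,0,0]' > next.json && python3 steer.py next.json >/dev/null; python3 st.py |cut -c1-140; done
```

```text
22.85 [0.6517 0.1827 0.089 ] yaw_y -96.48 z [-0.0027 -0.0013 -1.    ] F [-0.12  0.19 -1.23] M [-0.087  0.003 -0.011] g 0.181227438989629 29.
tool delta [ 0.0008 -0.0004  0.012 ]
23.25 [0.6521 0.1828 0.087 ] yaw_y -96.48 z [-1.1e-03 -5.0e-04 -1.0e+00] F [ 0.71  0.76 -0.77] M [-0.048  0.026 -0.057] g 0.1813318305249684
23.65 [0.6521 0.1828 0.0839] yaw_y -96.48 z [-1.4e-03 -6.0e-04 -1.0e+00] F [-0.8   0.59 -1.84] M [ 0.005 -0.005 -0.006] g 0.1786581482641968
```

The foot is now below the rest's top face without contact, so it is entering the bore. Continuing gently.

```bash
echo '[0,0,0,0.001,0,0,0,0,0,0,0.002,0,0,0,0,0,0,0.003,0,0,0,0,0,0,0.004,0,0,0,0,0,0,0.004,0,0,0]' > next.json && python3 steer.py next.json >/dev/null; python3 st.py |cut -c1-140; for i in 1 2 3; do echo '[0,0,0,0.0005,0,0,0,0,0,0,0.001,0,0,0,0,0,0,0.001,0,0,0]' > next.json && python3 steer.py next.json >/dev/null; python3 st.py |cut -c1-140; done
```

```text
24.15 [0.6521 0.1828 0.0799] yaw_y -96.48 z [-1.4e-03 -7.0e-04 -1.0e+00] F [-1.2  -0.01 -1.28] M [-0.024 -0.017 -0.019] g 0.1793631815899379
24.45 [0.6522 0.1829 0.0791] yaw_y -96.48 z [-1.1e-03 -5.0e-04 -1.0e+00] F [-0.06 -0.28 -1.5 ] M [-0.026 -0.041  0.041] g 0.1851377886474235
24.75 [0.6521 0.1829 0.078 ] yaw_y -96.48 z [-1.2e-03 -6.0e-04 -1.0e+00] F [ 0.19 -0.71 -1.9 ] M [0.011 0.009 0.005] g 0.1790054089806536 29
25.05 [0.6522 0.1829 0.0773] yaw_y -96.48 z [-9.e-04 -5.e-04 -1.e+00] F [-0.94  0.07 -0.59] M [-0.067  0.131 -0.001] g 0.18101514998897603 2
```

```bash
for i in 1 2; do echo '[0,0,0,0.0003,0,0,0,0,0,0,0.0005,0,0,0,0,0,0,0.0005,0,0,0]' > next.json && python3 steer.py next.json >/dev/null; python3 st.py |cut -c1-140; done
```

```text
25.35 [0.6523 0.1829 0.0772] yaw_y -96.47 z [-6.e-04 -5.e-04 -1.e+00] F [-2.08  0.45  3.1 ] M [-0.107  0.516  0.035] g 0.1835397715644694 29
25.65 [0.6523 0.1829 0.0772] yaw_y -96.46 z [-4.e-04 -5.e-04 -1.e+00] F [-2.71 -0.91  5.96] M [-0.113  0.849 -0.011] g 0.1828604399297335 29
```

Seated (z stopped at 0.0772 with a light load). Unloading, opening and withdrawing.

```bash
echo '[0,0,0,-0.0008,0,0,0,0,0,0,-0.0008,0,0,0]' > next.json && python3 steer.py next.json >/dev/null; python3 st.py |cut -c1-140; echo '[0.2,0,0,0,0,0,0,0.25,0,0,0,0,0,0,0.3,0,0,0,0,0,0,0.5,0,0,0,0,0,0,0.6,0,0,0,0,0,0,0.6,0,0,0,0,0,0,0.6,0,0,0,0,0,0]' > next.json && python3 steer.py next.json >/dev/null; python3 st.py |cut -c1-170; echo '[0.6,0,0,-0.005,0,0,0,0.6,0,0,-0.02,0,0,0,0.6,0,0,-0.05,0,0,0,0.6,0,0,-0.09,0,0,0,0.6,0,0,-0.13,0,0,0,0.6,0,0,-0.15,0,0,0,0.6,0,0,-0.15,0,0,0]' > next.json && python3 steer.py next.json
```

```text
25.85 [0.6523 0.1829 0.0772] yaw_y -96.48 z [-7.e-04 -4.e-04 -1.e+00] F [-2.03 -0.21  3.95] M [-0.013  0.567  0.044] g 0.18162655360636007 2
26.55 [0.6522 0.1829 0.0769] yaw_y -96.48 z [-1.e-03 -5.e-04 -1.e+00] F [ 0.29 -0.07  0.25] M [ 0.026 -0.04  -0.002] g 0.5561468378669364 0.0 j [ 29.  35.  -3.  -0. -52. 
time_s: 27.25
tcp_pos: [0.6543, 0.1836, 0.2335]
ee_rot: [[0.994, -0.112, 0.009], [-0.112, -0.994, 0.004], [0.009, -0.005, -1.0]]
wrist_force: [0.2, -0.3, 0.7]
gripper_width: 0.6
gripper_force: 0.0
```

```bash
echo '[0.6,-0.04,0,0,0,0,0,0.6,-0.08,0,0,0,0,0,0.6,-0.12,0,0,0,0,0,0.6,-0.12,0,0,0,0,0]' > next.json && python3 steer.py next.json >/dev/null
python3 - <<'E'
from h import *;from station import r
d=r.capture("scene");cv2.imwrite('pics/scene9.png',d["pixels"][:,:,::-1])
d=r.capture("wrist");X=cloud(d).reshape(-1,3);c=np.array([.6527,.1829])
for z0,z1 in((.08,.092),(.05,.06),(.013,.024)):
    q=X[(np.hypot(*(X[:,:2]-c).T)<.045)&(X[:,2]>z0)&(X[:,2]<z1)]
    if len(q)>20: print(len(q),np.median(q[:,2]),cv2.minAreaRect((q[:,:2]*1000).astype(np.float32)),cv2.minEnclosingCircle(q[:,:2].astype(np.float32)))
E
python3 st.py
```

```text
1597 0.08505195029481838 ((652.3019409179688, 184.6133270263672), (15.641286849975586, 45.80029296875), 84.07320404052734) ((0.6522493958473206, 0.18433384597301483), 0.023455936461687088)
2255 0.055313386163052536 ((651.4563598632812, 184.34690856933594), (50.79972457885742, 49.60648727416992), 86.00777435302734) ((0.6524755358695984, 0.18435347080230713), 0.02598431706428528)
1485 0.019412968497703964 ((652.0872802734375, 184.71743774414062), (67.62474060058594, 66.50607299804688), 84.88497161865234) ((0.652896523475647, 0.18450942635536194), 0.03427450731396675)
27.75 [0.5326 0.1966 0.2277] yaw_y -96.41 z [-1.e-04 -1.e-04 -1.e+00] F [ 0.76 -0.48  0.13] M [ 0.025 -0.036 -0.018] g 0.5989850577287602 0.0 j [ 37.  17.  -9.   0. -64.  47.]
```

View pics/scene9.png

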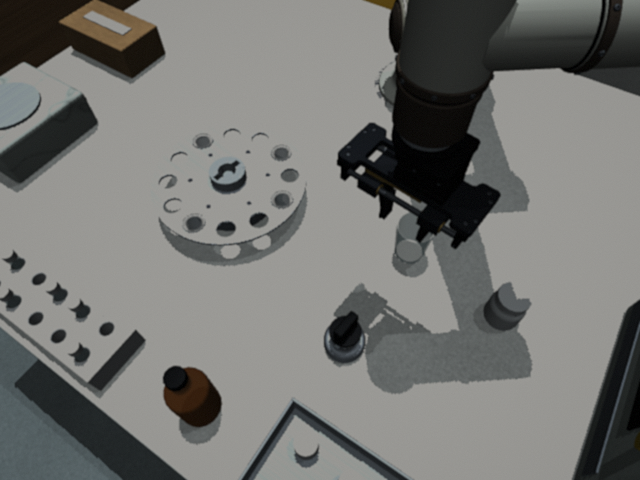

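The picture shows the cap upright in the rest at (344,332), with its disc top at 55.3 mm against 56 mm expected. The hub is open at (228,172) and the cups and glassware have not moved. Handing in.

```bash
python3 -c "
from station import r
print(r.finish_job())"
```

```text
the job is handed in; nothing more can be done
None
```

The hub cap is off the carousel and standing upright in its rest, plug in the bore and released; the final camera check shows cups and glassware undisturbed, and the job was handed in at about 28 s (wrist push peaked near 20 N, briefly over the 18 N guide when I felt the hard stop).

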